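Tare the tub on the bench scale

TASK

The lidded yogurt tub is on the bench scale, ready to be tared before the crushed cans are weighed for scrap. On the scale's front console press the round power key at the left end to wake it, then the square unit key right beside it to change from grams to ounces, then the wide tare bar at the right end to zero it, each with a gentle but definite press and let up before the next. Leave the other square key alone, keep off the weighing plate and the tub so the reading is true, and do not pick up or disturb anything on the bench.

Things in the scene. Friction and masses are not known exactly. Their poses are not given: they have to be found in the camera images.
- scale: grey bench scale, 290 x 290 mm, fixed. Origin: centre of its underside, on the bench; x points from console to back, y to the left as the robot sees it, z up; yaw within 0.45 rad. The console is its front 95 mm (robot side), flat top 45 mm up. Four raised light grey keys in a row along y on a black strip, all at x = -115 mm: left to right round, square, square, wide bar; behind them the flat display
- power_key (a joint): round power key, 26 mm across, at the left end of the row. Joint value: 0 fully up, 0.005 m at its hard stop. It starts to move at about 1 N, registers at 1.6 mm (about 4 N) and meets the stop at about 10 N; it springs back by itself.
- unit_key (a joint): square unit key, 24 x 24 mm, second from the left, 52 mm (centre to centre) right of the power key. Joint value: 0 fully up, 0.005 m at its hard stop. It starts to move at about 1 N, registers at 1.6 mm (about 4 N) and meets the stop at about 10 N; it springs back by itself.
- hold_key (a joint): the other square key (hold), 24 x 24 mm, third from the left, 54 mm right of the unit key; not to be pressed. Joint value: 0 fully up, 0.005 m at its hard stop. It starts to move at about 1 N, registers at 1.6 mm (about 4 N) and meets the stop at about 10 N; it springs back by itself.
- tare_key (a joint): wide tare bar, 24 mm deep x 48 mm wide, at the right end of the row, 80 mm right of the hold key. Joint value: 0 fully up, 0.005 m at its hard stop. It starts to move at about 1 N, registers at 1.6 mm (about 4 N) and meets the stop at about 10 N; it springs back by itself.
- power_key_top (a point): centre of the top face of the round power key; 7.5 mm above the console when the key is up. Axes as the scale's
- unit_key_top (a point): centre of the top face of the square unit key; 7.5 mm above the console when the key is up
- hold_key_top (a point): centre of the top face of the other square key, not to be pressed; 7.5 mm above the console
- tare_key_top (a point): centre of the top face of the wide tare bar; 7.5 mm above the console when the key is up
- plate: steel weighing plate over the rear of the scale, 186 mm deep x 284 mm wide x 8 mm thick. Origin: centre of its underside, 50 mm above the bench; its top is 58 mm above the bench and its front edge 76 mm behind the centre line of the keys. Not to be touched
- tub: white plastic yogurt tub with a clear snap lid, 112 mm across the lid, 88 mm tall, loose on the weighing plate, its axis about 155 to 183 mm behind the centre line of the keys. Origin: centre of its underside. Not to be touched
- jar: bystander: green glass jar with a metal cap, 72 mm across, 115 mm tall, loose on the bench beside the scale. Origin: centre of its underside
- can_a: bystander: crushed aluminium can, 64 mm across and 30 mm tall, loose on the bench beside the scale. Origin: centre of its underside
- can_b: bystander: crushed aluminium can, 64 mm across and 44 mm tall, loose on the bench beside the scale. Origin: centre of its underside
- opener: bystander: flat steel bottle opener, 155 x 40 x 5 mm, lying on the bench in front of the console. Origin: on its underside, 82 mm from the handle's end; its x axis points to the head

How it is judged:
By the outcome, as a careful person would: the job done as asked, in the order asked, and still so for the second after the job is handed in, with the robot touching nothing.
It also fails if it takes over 38 s, if anything falls off the work surface, if the arm or the gripper's body presses on something with over 40 N, if the wrist force passes 120 N, or if a joint passes its speed limit or range.

ROBOT

A 6-joint arm with a two-finger parallel gripper is mounted at the origin on the work surface. World frame = base frame: x ahead of the robot, y to its left, z up, the work surface at z = 0. Lengths are in mm, angles in rad, forces in N, time in s.
With the tool pointing down it reaches from about 350 to 775 mm from the base axis. Payload 5.5 kg.
Tool frame: the origin (TCP) lies at the very end of the fingers, on their centre line; the grasp point (between the pads) lies arm.hold_point_z behind it (arm.hold_point_z is the distance from the TCP to the grasp point, in mm); z points along the fingers, y is the line along which they close (so a half turn about z gives the same grasp; the last joint's range is limited). The gripper opens to 85 mm and grips with 20 to 120 N. Pads are 22 mm wide; open, the fingers measure 114 mm over their backs; the gripper's body (76 mm by 85 mm) begins 54 mm behind the grasp point. The pads swing forward as they close: fully open they stand 13 mm farther back than shut.
Start: joints at [1.087, 0.313, 0.046, 1.304, 0, 1.431], TCP at [193.84, 541.385, 231.323] pointing down, gripper open.
Joint ranges: [-2.76, 2.76], [-0.86, 1.69], [-1.03, 1.26], [-2.2, 2.34], [-1.47, 1.5], [-3.14, 3.14]. Speed limits (rad/s): [2.57, 2.57, 3.14, 3.14, 3.14, 3.14].

INTERFACE

Orientations are given as a 3x3 rotation matrix whose columns are the frame's x, y, z axes.
In Python, from rig import arm gives the robot as it stands.
- The arm moves only by the tool jog_arm, never from a script. Its argument "steps" is a list of rows, each a list of 7 numbers: the turn, a rotation vector about the tool's x, y, z in degrees, then the shift along the tool's x, y, z in m, then the closure in counts, from 0 (fully open) to 255 (shut). In form: [[rx, ry, rz, dx, dy, dz, jaw], ...]. A call has exactly 10 rows; each row is the pose to reach, as a shift and turn from the pose commanded when the call began, along the tool's axes at that moment; what a row does not reach only later rows make up. A row lasts 1/8 s, in which the tool goes at most 62.5 mm and 10.7 degrees, less where a joint would pass 70% of its speed; a pose out of reach is approached as far as the arm can. A call with a gripper value outside its range is refused whole. The fingers move at their own pace and stop on an object; the grip force is fixed at half the most. Time passes only in rows, so rows that repeat a pose let the fingers close, or fill a call up. It gives the time, the measured TCP pose, the force, the opening and the grip force at its end, in the units of the state.
- arm.read_state(): the state, without advancing time (a new reading comes with each control period).
- arm.snapshot(name): name is "scene" or "top" or "wrist"; returns a dict with "img" (420x560x3 uint8, blue, green, red), "depth" (420x560 float32, mm along the optical axis (not along the pixel's ray), 0 where there is no reading), "camera_matrix" (3x3 intrinsics, pixels), "position" and "rotation" of the camera in the world; the wrist camera has in their place "mount" (4x4, takes a point from camera to tool coordinates, whose origin is the TCP and whose axes are the flange's). Camera axes: x right, y down, z forward; pixel columns grow to the right and rows downward; lengths in mm; the calibration is good to about 2 mm. A picture is of the moment at which its call begins: read the wrist's pose just before it.
- arm.close_job(): hands the job in; it is judged then, once.
The state is a dict: "t": time; "joint_pos": joint angles; "qvel": joint speeds; "joint_efforts": joint torques, N m; "eef_pos": TCP position; "tool_rot": TCP orientation; "wrist_force": force on the tool from outside, world axes, zero at the start; "moment": the same for the moment, N m; "finger_gap": finger opening in mm; "gripper_force": force on a finger pad.
Only numpy, scipy, OpenCV 4.12 (cv2) and the standard library are available. Lean on these libraries where they do the work, as an engineer would, in place of code of your own. Each camera call takes 0.05 s, during which the arm holds its last target. There are 200 camera calls.

## Working session

There is one attempt and no reset: what is moved stays moved. The work goes in short steps, Python scripts to look and compute and a tool call to move; the robot and the scene stay as the last step left them, time stands still between calls to the robot, and variables do not carry over. Pictures are saved under pics/ and viewed, at most 10 in all, crops included, and the job is handed in when it is done.

Besides the shell and the picture viewer there is one more tool, called after "Call:" as name(argument=value, ...) on one line, values as JSON. jog_arm: Moves the arm, as the interface text tells. Its arguments: {"type":"object","properties":{"steps":{"type":"array","items":{"type":"array","items":{"type":"number"}}}},"required":["steps"]}

```bash
mkdir -p pics; python3 - <<'E'
from rig import arm
import cv2,numpy as np,pickle
s=arm.read_state();print(s)
d={}
for n in("top","scene"):
    d[n]=arm.snapshot(n);cv2.imwrite(f"pics/{n}.png",d[n]["img"]);print(n,d[n]["position"],d[n]["rotation"],d[n]["camera_matrix"])
pickle.dump(d,open("d.pkl","wb"));print(arm.hold_point_z)
E
```

```text
{'t': 0.0, 'joint_pos': array([ 1.08742457e+00,  3.14008628e-01,  4.49731060e-02,  1.30357373e+00,
       -6.16010750e-06,  1.43122311e+00]), 'qvel': array([ 0.00042307,  0.00097042, -0.00055019, -0.000548  , -0.00064861,
       -0.00178793]), 'joint_efforts': array([-1.51977233e-04, -4.80628610e+01,  2.98532671e+01,  1.93828595e-02,
       -1.00090620e-04, -1.27066528e-06]), 'eef_pos': array([193.57319395, 540.9034406 , 230.40177065]), 'tool_rot': array([[-9.41481001e-01,  3.37065016e-01, -8.37134998e-04],
       [ 3.37065965e-01,  9.41479659e-01, -1.60808858e-03],
       [ 2.46115169e-04, -1.79615456e-03, -9.99998357e-01]]), 'wrist_force': array([-0.09607832, -0.21342624, -0.37040179]), 'moment': array([-0.01240241, -0.02372163,  0.01142213]), 'gripper_force': 0.0, 'finger_gap': 85.40521306102933}
top [572.79720322  34.30692718 891.63465152] [[ 0.02424699 -0.99729509  0.06938719]
 [-0.99969587 -0.02450073 -0.00280805]
 [ 0.00450049 -0.069298   -0.99758585]] [[408.02437293   0.         272.07267972]
 [  0.         408.02437293 203.51605723]
 [  0.           0.           1.        ]]
scene [1381.25419986 -433.03084096  897.24521746] [[ 0.51905926  0.58334037 -0.62473314]
 [ 0.85452986 -0.33802136  0.39436059]
 [ 0.0188733  -0.73854964 -0.67393488]] [[490.06932551   0.         270.78750159]
 [  0.         490.06932551 210.543471  ]
 [  0.           0.           1.        ]]
18.700000000000003
```

View pics/top.png

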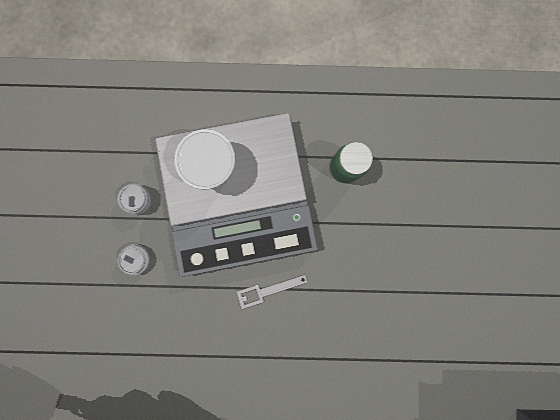

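The top view shows the scale yawed slightly. The keys are at about (197,259), (222,255), (248,249) and (287,241), and the opener lies in front of the console. I'll enlarge that area to read them more closely.

```bash
python3 - <<'E'
import cv2,pickle
d=pickle.load(open("d.pkl","rb"))
cv2.imwrite("pics/c.png",cv2.resize(d["top"]["img"][215:285,170:330],None,fx=5,fy=5,interpolation=cv2.INTER_CUBIC))
E
```

```text
(no output)
```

View pics/c.png

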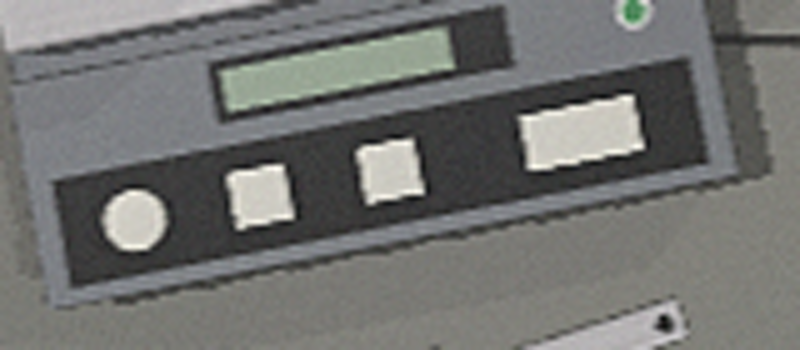

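The key centres in the crop are (135,220), (260,196), (391,170) and (582,132). Next I'll fit the row with the known spacings.

```bash
cat >h.py <<'E'
from rig import arm
import numpy as np,pickle
def fit():
    d=pickle.load(open("d.pkl","rb"))["top"]
    c=np.array([[135,220],[260,196],[391,170],[582,132]]);p=(c+.5)/5-.5+[170,215]
    r=np.c_[p,np.ones(4)]@np.linalg.inv(d["camera_matrix"]).T@d["rotation"].T
    w=d["position"]+r*((52.5-d["position"][2])/r[:,2])[:,None]
    l=np.array([0,-52,-106,-186.]);A=w[:,:2]
    B=np.c_[np.zeros(4),l];B0=B-B.mean(0);A0=A-A.mean(0)
    yaw=np.arctan2((B0[:,0]*A0[:,1]-B0[:,1]*A0[:,0]).sum(),(B0*A0).sum())
    R=np.array([[np.cos(yaw),-np.sin(yaw)],[np.sin(yaw),np.cos(yaw)]])
    return A,B0@R.T+A.mean(0),yaw,d,p
if __name__=="__main__":
    A,F,yaw,d,p=fit();print(A,F,yaw)
    for q in p: print(d["depth"][int(q[1]+.5),int(q[0]+.5)])
    s=arm.read_state();R=s["tool_rot"]
    print("yaw tool x",np.arctan2(R[1,0],R[0,0]))
    for f in F: print(R.T@(np.r_[f,52.5]-s["eef_pos"]))
    print(arm.snapshot("wrist")["mount"])
E
python3 h.py
```

```text
[[514.73217152 183.1860821 ]
 [525.6871432  132.53002798]
 [537.53839006  79.33431125]
 [554.90466263   1.55234657]] [[514.62106173 183.1164198 ]
 [525.86426599 132.34644484]
 [537.53990118  79.62377853]
 [554.8371385    1.51612474]] 0.21793657272684172
833.48956
833.6066
835.3122
835.8979
yaw tool x 2.7977922477756794
[-422.89846156 -228.37521791  178.25013143]
[-450.59662773 -272.38438917  178.31673959]
[-479.36010799 -318.08622085  178.38590959]
[-521.97267132 -385.79263816  178.48838367]
[[-9.07393416e-05 -9.64806148e-01 -2.62962141e-01  6.54940430e+01]
 [ 9.99999427e-01  1.92903108e-04 -1.05282606e-03 -4.05081902e-01]
 [ 1.06649927e-03 -2.62962086e-01  9.64805578e-01 -1.43620370e+02]
 [ 0.00000000e+00  0.00000000e+00  0.00000000e+00  1.00000000e+00]]
```

Call:
jog_arm(steps=[[0, 0, -4, -0.045, -0.025, 0.0, 255], [0, 0, -9, -0.095, -0.05, 0.01, 255], [0, 0, -14, -0.145, -0.078, 0.02, 255], [0, 0, -18, -0.195, -0.105, 0.03, 255], [0, 0, -22, -0.245, -0.132, 0.045, 255], [0, 0, -26, -0.295, -0.16, 0.06, 255], [0, 0, -29, -0.345, -0.186, 0.08, 255], [0, 0, -31, -0.385, -0.208, 0.09, 255], [0, 0, -32.2, -0.41, -0.221, 0.1, 255], [0, 0, -32.2, -0.423, -0.228, 0.1, 255]])

```text
t: 1.4
eef_pos: [515.3, 182.8, 130.2]
tool_rot: [[-0.977, -0.214, -0.002], [-0.214, 0.977, -0.0], [0.002, 0.0, -1.0]]
wrist_force: [-0.6, 1.2, 0.4]
finger_gap: 0.3
gripper_force: 0.0
```

```bash
cat >look.py <<'E'
import sys,cv2
from h import *
s=arm.read_state();R=s["tool_rot"];k=arm.snapshot("wrist");n=sys.argv[1]
pickle.dump((s,k),open(n+".pkl","wb"));cv2.imwrite(f"pics/{n}.png",k["img"])
print(s["t"],s["eef_pos"],s["wrist_force"],s["finger_gap"],np.arctan2(R[1,0],R[0,0]))
A,F,yaw,_,_=fit();M=k["mount"]
for f in F:
    t=R.T@(np.r_[f,52.5]-s["eef_pos"]);c=M[:3,:3].T@(t-M[:3,3]);u=k["camera_matrix"]@c;print("tool",t.round(1),"px",(u[:2]/u[2]).round(1))
c=M[:3,:3].T@(-M[:3,3]);u=k["camera_matrix"]@c;print("tip px",u[:2]/u[2])
E
python3 look.py w1
```

```text
1.4 [515.30436775 182.76741911 130.19441004] [-0.62104631  1.21733857  0.4261168 ] 0.3085683897587159 -2.9254597014555963
tool [ 0.4  0.5 77.7] px [277.7 216.8]
tool [  0.3 -51.5  77.7] px [208.6 216.9]
tool [   0.2 -105.5   77.7] px [136.9 217. ]
tool [ 1.000e-01 -1.855e+02  7.770e+01] px [ 30.8 217.2]
tip px [277.60535635 260.891306  ]
```

View pics/w1.png

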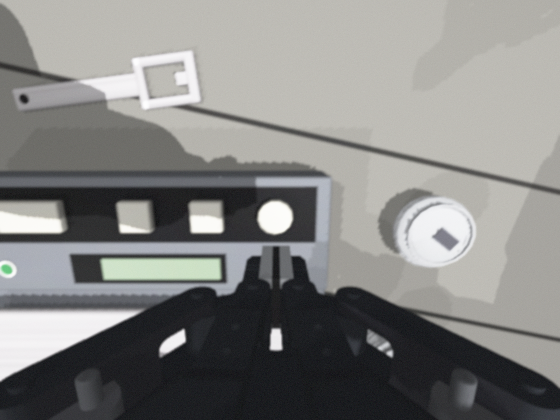

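The wrist view shows the power key at (275,217) against a predicted 278, the unit key at (207,217) and the tare bar at the left edge. The estimate agrees within 2 mm. I'll come down to just above the power key.

Call:
jog_arm(steps=[[0, 0, 0, 0, -0.0005, 0.02, 255], [0, 0, 0, 0, -0.0005, 0.04, 255], [0, 0, 0, 0, -0.0005, 0.055, 255], [0, 0, 0, 0, -0.0005, 0.065, 255], [0, 0, 0, 0, -0.0005, 0.07, 255], [0, 0, 0, 0, -0.0005, 0.074, 255], [0, 0, 0, 0, -0.0005, 0.074, 255], [0, 0, 0, 0, -0.0005, 0.076, 255], [0, 0, 0, 0, -0.0005, 0.077, 255], [0, 0, 0, 0, -0.0005, 0.077, 255]])

```text
t: 2.7
eef_pos: [515.4, 183.6, 54.3]
tool_rot: [[-0.976, -0.216, 0.0], [-0.216, 0.976, 0.0], [-0.0, 0.0, -1.0]]
wrist_force: [-0.5, 0.1, 0.2]
finger_gap: -0.0
gripper_force: 0.0
```

```bash
python3 look.py w2
```

```text
2.7 [515.37911169 183.62207209  54.33177763] [-0.46607674  0.1411811   0.22245226] -0.015316620007294945 -2.9234869238946977
tool [ 0.8 -0.3  1.8] px [276.9 257.9]
tool [  0.9 -52.3   1.8] px [175.7 257.8]
tool [   0.9 -106.3    1.8] px [ 70.7 257.8]
tool [   0.9 -186.3    1.8] px [-84.9 257.7]
tip px [277.60763388 260.89219926]
```

Call:
jog_arm(steps=[[0, 0, 0, 0, 0, 0.001, 255], [0, 0, 0, 0, 0, 0.002, 255], [0, 0, 0, 0, 0, 0.003, 255], [0, 0, 0, 0, 0, 0.0035, 255], [0, 0, 0, 0, 0, 0.004, 255], [0, 0, 0, 0, 0, 0.0045, 255], [0, 0, 0, 0, 0, 0.0045, 255], [0, 0, 0, 0, 0, 0.0045, 255], [0, 0, 0, 0, 0, 0.0045, 255], [0, 0, 0, 0, 0, 0.0045, 255]])

```text
t: 4.0
eef_pos: [515.4, 183.7, 50.1]
tool_rot: [[-0.976, -0.217, 0.0], [-0.217, 0.976, 0.0], [-0.0, 0.0, -1.0]]
wrist_force: [-2.1, -0.7, 4.9]
finger_gap: -0.2
gripper_force: 2.7
```

Call:
jog_arm(steps=[[0, 0, 0, 0, 0, 0.0005, 255], [0, 0, 0, 0, 0, 0.001, 255], [0, 0, 0, 0, 0, 0.001, 255], [0, 0, 0, 0, 0, 0.001, 255], [0, 0, 0, 0, 0, 0.001, 255], [0, 0, 0, 0, 0, 0.001, 255], [0, 0, 0, 0, 0, 0.001, 255], [0, 0, 0, 0, 0, 0.001, 255], [0, 0, 0, 0, 0, 0.001, 255], [0, 0, 0, 0, 0, 0.001, 255]])

```text
t: 5.25
eef_pos: [515.4, 183.7, 49.3]
tool_rot: [[-0.976, -0.216, 0.0], [-0.216, 0.976, 0.0], [-0.0, 0.0, -1.0]]
wrist_force: [-2.9, -1.0, 6.8]
finger_gap: 0.0
gripper_force: 3.4
```

The power key is down at 6.8 N. I'll lift and move over to the unit key.

Call:
jog_arm(steps=[[0, 0, 0, 0, 0, -0.004, 255], [0, 0, 0, 0, 0, -0.012, 255], [0, 0, 0, 0, 0, -0.02, 255], [0, 0, 0, 0, 0, -0.025, 255], [0, 0, 0, 0.0005, -0.015, -0.025, 255], [0, 0, 0, 0.0005, -0.03, -0.025, 255], [0, 0, 0, 0.0005, -0.045, -0.025, 255], [0, 0, 0, 0.0005, -0.052, -0.025, 255], [0, 0, 0, 0.0005, -0.052, -0.02, 255], [0, 0, 0, 0.0005, -0.052, -0.02, 255]])

```text
t: 6.5
eef_pos: [525.6, 132.8, 68.2]
tool_rot: [[-0.976, -0.216, -0.001], [-0.216, 0.976, 0.0], [0.001, 0.0, -1.0]]
wrist_force: [0.2, 0.4, 0.2]
finger_gap: -0.1
gripper_force: 0.0
```

```bash
python3 look.py w3
```

```text
6.5 [525.58175034 132.83505326  68.18164536] [0.23810641 0.38204225 0.15305817] -0.13903650950508878 -2.9234100186826955
tool [-0.2 51.5 15.7] px [369.6 249.4]
tool [-0.2 -0.5 15.7] px [276.5 249.3]
tool [ -0.2 -54.5  15.7] px [179.7 249.3]
tool [  -0.2 -134.5   15.6] px [ 36.5 249.3]
tip px [277.60710499 260.89361844]
```

View pics/w3.png

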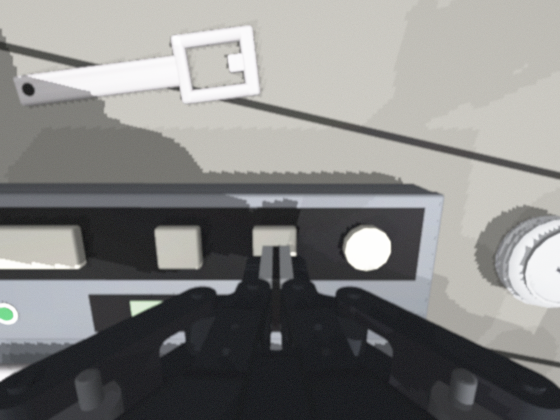

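The fingers are centred over the unit key at (274,240), and the power key at (367,248) has sprung back up. Now I'll press the unit key.

Call:
jog_arm(steps=[[0, 0, 0, 0, 0, 0.008, 255], [0, 0, 0, 0, 0, 0.013, 255], [0, 0, 0, 0, 0, 0.015, 255], [0, 0, 0, 0, 0, 0.0165, 255], [0, 0, 0, 0, 0, 0.0175, 255], [0, 0, 0, 0, 0, 0.0185, 255], [0, 0, 0, 0, 0, 0.0195, 255], [0, 0, 0, 0, 0, 0.02, 255], [0, 0, 0, 0, 0, 0.02, 255], [0, 0, 0, 0, 0, 0.02, 255]])

```text
t: 7.8
eef_pos: [525.9, 132.9, 49.3]
tool_rot: [[-0.976, -0.217, -0.0], [-0.217, 0.976, 0.0], [-0.0, 0.0, -1.0]]
wrist_force: [-4.2, 0.0, 6.9]
finger_gap: -0.3
gripper_force: 3.4
```

Call:
jog_arm(steps=[[0, 0, 0, 0, 0, -0.004, 255], [0, 0, 0, 0, 0, -0.014, 255], [0, 0, 0, 0, 0, -0.026, 255], [0, 0, 0, 0, 0, -0.035, 255], [0, 0, 0, 0, -0.03, -0.035, 255], [0, 0, 0, 0, -0.065, -0.035, 255], [0, 0, 0, 0, -0.1, -0.035, 255], [0, 0, 0, 0, -0.125, -0.035, 255], [0, 0, 0, 0, -0.134, -0.03, 255], [0, 0, 0, 0, -0.134, -0.02, 255]])

```text
t: 9.05
eef_pos: [555.5, 1.8, 68.7]
tool_rot: [[-0.976, -0.216, 0.001], [-0.216, 0.976, 0.0], [-0.001, 0.0, -1.0]]
wrist_force: [-0.5, 0.4, 0.9]
finger_gap: -0.2
gripper_force: 0.0
```

```bash
python3 look.py w4
```

```text
9.05 [555.51333821   1.79985846  68.7405931 ] [-0.5260512   0.44946898  0.89874378] -0.22604886232671717 -2.924209382916117
tool [  0.8 185.9  16.2] px [610.2 247.3]
tool [  0.8 133.9  16.2] px [517.  247.3]
tool [ 0.8 79.9 16.2] px [420.4 247.4]
tool [ 0.7 -0.1 16.2] px [277.2 247.4]
tip px [277.60686989 260.8895793 ]
```

View pics/w4.png

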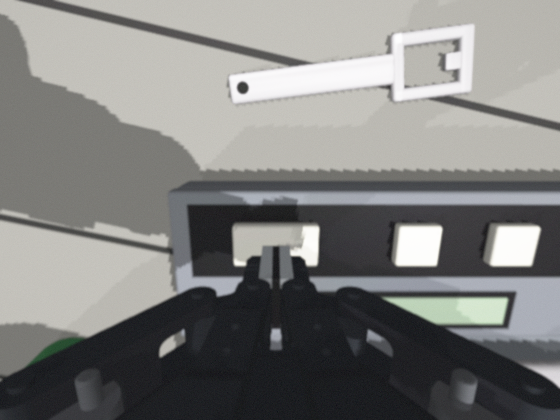

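The fingers are centred over the tare bar (233 to 320, row 245), and the hold and unit keys are up.

Call:
jog_arm(steps=[[0, 0, 0, 0, 0, 0.008, 255], [0, 0, 0, 0, 0, 0.013, 255], [0, 0, 0, 0, 0, 0.015, 255], [0, 0, 0, 0, 0, 0.0165, 255], [0, 0, 0, 0, 0, 0.0175, 255], [0, 0, 0, 0, 0, 0.0185, 255], [0, 0, 0, 0, 0, 0.0195, 255], [0, 0, 0, 0, 0, 0.02, 255], [0, 0, 0, 0, 0, 0.02, 255], [0, 0, 0, 0, 0, 0.02, 255]])

```text
t: 10.35
eef_pos: [555.1, 2.3, 49.4]
tool_rot: [[-0.976, -0.217, 0.0], [-0.217, 0.976, 0.001], [-0.001, 0.001, -1.0]]
wrist_force: [-2.9, 2.8, 7.0]
finger_gap: -0.2
gripper_force: 3.3
```

Call:
jog_arm(steps=[[0, 0, 0, 0, 0, -0.004, 255], [0, 0, 0, 0, 0, -0.014, 255], [0, 0, 0, 0, 0, -0.03, 255], [0, 0, 0, 0, 0, -0.05, 255], [0, 0, 0, 0, 0, -0.07, 255], [0, 0, 0, 0, 0, -0.09, 255], [0, 0, 0, 0, 0, -0.1, 255], [0, 0, 0, 0, 0, -0.1, 255], [0, 0, 0, 0, 0, -0.1, 255], [0, 0, 0, 0, 0, -0.1, 255]])

```text
t: 11.6
eef_pos: [554.5, 2.0, 147.9]
tool_rot: [[-0.976, -0.216, -0.002], [-0.216, 0.976, 0.0], [0.001, 0.001, -1.0]]
wrist_force: [0.4, -0.0, -0.4]
finger_gap: -0.3
gripper_force: 0.0
```

```bash
python3 - <<'E'
from rig import arm
import cv2
cv2.imwrite("pics/end.png",arm.snapshot("scene")["img"]);print(arm.read_state()["wrist_force"])
E
```

```text
[0.68727749 0.1859622  0.04779489]
```

View pics/end.png

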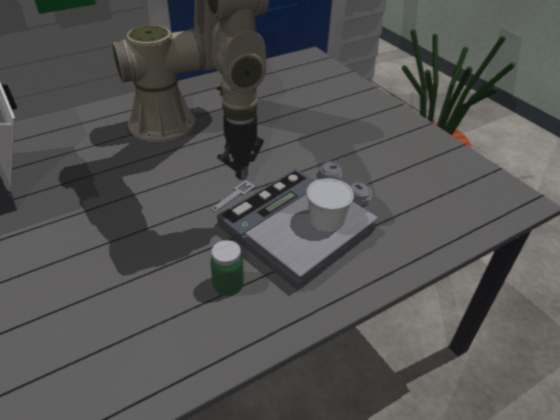

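The scene view shows the arm clear of the scale, with the tub (328,205), jar, cans and opener undisturbed.

```bash
python3 -c "
from rig import arm
print(arm.close_job())"
```

```text
the job is handed in; nothing more can be done
None
```

I pressed the power, unit and tare keys in that order, each to about 7 N and released before the next, touched nothing else, and handed the job in at about 12 s; I did not read the scale's display to confirm the result.

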